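# Serve the seeded roll with the tongs

### The arm

A 6-joint arm with a two-finger parallel gripper is mounted at the origin on the work surface. World frame = base frame: x ahead of the robot, y to its left, z up, the work surface at z = 0. Lengths are in mm, angles in rad, forces in N, time in s.
With the tool pointing down it reaches from about 350 to 975 mm from the base axis. Payload 7.1 kg.
Tool frame: the origin (TCP) lies at the very end of the fingers, on their centre line; the grasp point (between the pads) lies 19 mm behind it; z points along the fingers, y is the line along which they close (so a half turn about z gives the same grasp; the last joint's range is limited). The gripper opens to 88 mm and grips with 3 to 60 N. Pads are 20 mm wide; open, the fingers measure 115 mm over their backs; the gripper's body (75 mm by 178 mm) begins 61 mm behind the grasp point.
Start: joints at [1.297, 0.423, 1.63, -0, 1.089, -0.019], TCP at [157.501, 604.813, 222.675] pointing down, gripper open.
Joint ranges: [-3, 3], [-0.9, 2.11], [0.09, 2.58], [-1.31, 4.45], [0.11, 2.69], [-2.54, 2.54]. Speed limits (rad/s): [2.39, 2.39, 3.01, 3.14, 3.14, 3.14].

### API

Orientations are given as a rotation vector (axis times angle).
In Python, from workcell import get_obs, get_image, job, models gives the robot as it stands.
- The arm moves only by the tool jog_arm, never from a script. Its argument "increments" is one flat list of numbers, 7 for each row, row after row: the turn, a rotation vector about the tool's x, y, z in degrees, then the shift along the tool's x, y, z in mm, then the opening in per cent of the stroke, from 0 (shut) to 100 (fully open). A call has 1 to 12 rows; each row shifts and turns the commanded pose from where the row before left it, along the tool's axes as they then stand; what a row does not reach is not made up. A row lasts 1/8 s, in which the tool goes at most 62.5 mm and 10.7 degrees, less where a joint would pass 70% of its speed; a pose out of reach is approached as far as the arm can. A call is refused whole if a number of a shift passes 62.5 or a number of a turn 10.7, either way. A call with a gripper value outside its range is refused whole. The fingers move at their own pace and stop on an object; the grip force is fixed at half the most. Time passes only in rows, so rows that do not move let the fingers close. It gives the time, the measured TCP pose, the force, the opening and the grip force at its end, in the units of the state.
- get_obs(): the state, without advancing time (a new reading comes with each control period).
- get_image(name): name is "scene" or "side" or "wrist"; returns a dict with "pixels" (400x640x3 uint8, blue, green, red), "depth" (400x640 float32, mm along the optical axis (not along the pixel's ray), 0 where there is no reading), "fx", "fy", "cx", "cy" (pixels), "k1" (the pictures are not rectified: a ray, as slopes to the right and down, at radius r is drawn at 1 + k1 r^2 times it, then the intrinsics apply), "cam_to_world" (4x4, takes a point from camera to world coordinates); the wrist camera has in their place "tool_from_camera" (4x4, takes a point from camera to tool coordinates, whose origin is the TCP and whose axes are the flange's). Camera axes: x right, y up, looking along -z (the intrinsics and any distortion apply to the point x, -y, -z); pixel columns grow to the right and rows downward; lengths in mm; the calibration is good to about 2 mm. A picture is of the moment at which its call begins: read the wrist's pose just before it.
- job.close_job(): hands the job in; it is judged then, once.
Trained networks look in the newest picture that a camera, given by its name, has taken for a name from the list of things; names that differ only in an ending like _2 or _b are one class to them, and where a whole thing is asked for, a point or a joint stands for the part that bears it (a point fixed in the world has none). Each returns a list of dicts, best first, with "p" (0 to 1); they miss things now and then, are a little off and sometimes report something else, mostly with a low value. They report only what shows in the picture. A call takes as long as a camera call. They do not tell look-alikes from the thing itself.
- models.look_for(target, camera): "centre" ([x, y, z] in mm, in world coordinates, good to about 4 mm: the middle of the surface that is visible of it).
- models.regions_of(target, camera): "region" (400x640 bool, what is visible of it).
The state is a dict: "t": time; "qpos": joint angles; "qvel": joint speeds; "joint_torque": joint torques, N m; "ee_pos": TCP position; "orientation": TCP orientation; "ft_force": force on the tool from outside, world axes, zero at the start; "moment": the same for the moment, N m; "width": finger opening in mm; "grasp_force": force on a finger pad.
Only numpy, scipy, OpenCV 4.12 (cv2) and the standard library are available. Lean on these libraries where they do the work, as an engineer would, in place of code of your own. Each camera call takes 0.05 s, during which the arm holds its last target. There are 200 camera calls.

### The job

Draw the serving tongs out of their white cup, pick up the dark seeded roll from the clear tray with them, and hold it over the empty white plate, some 10 cm above it, ready to serve. Finish while still holding it there, still and gripped between the two arms of the tongs: do not put it down or let go. Touch the roll only with the tongs, do not knock over or shift the cup and the plate, and leave the two pale buns, jam jar and remote control where they are.

Things in the scene. Friction and masses are not known exactly. Their poses are not given: they have to be found in the camera images.
- tongs: Steel spring serving tongs, 182 mm long, 90 g, standing tips down and nearly upright in the white cup, bow (closed end, 28 mm wide) on top. This frame belongs to the bow: origin on the centre line, level with the lower ends of the tips; z up along the tongs, y the line along which the arms open and close (jaw_left at +y). The arms turn on the bow at y = +-13, z = 176 mm, both by one angle.
- tongs_grip (a point): Place to grip: on the centre line between the middles of the black silicone sleeves (20 mm wide along x, z = 116 to 162 mm) on the arms' outsides; z = 139 mm in the tongs' frame, 43 mm below the top of the bow. Width over the sleeves here: 34 mm with the tips shut on each other, 44 mm on the roll, 48 mm in the cup, 57 mm free. 1 mm here is about 5 mm at the tips.
- jaw_left: Arm of the tongs at +y; origin where it turns on the bow. A 14 mm wide strip with a flat tip 28 mm wide, 37 mm high, 2.5 mm thick, toothed below. A spring opens the arms: each sleeve needs about 2.5 N to hold at 52 mm width, 4 N at 48 mm, 6 N at 44 mm, 10 N shut. Held tongs open by themselves as far as the fingers do, staying held by the spring; they slip out if the fingers open beyond about 55 mm.
- jaw_right: The arm of the tongs on its -y side; the mirror image of jaw_left.
- jaw_left_tip (a point): Middle of the inner face of the tip of jaw_left, 16 mm above its lower end. The gap between the tips is about 70 mm in the cup, 85 mm at 52 mm over the sleeves, 109 mm when quite free.
- jaw_right_tip (a point): The same on jaw_right.
- cup: Round white ceramic cup, loose, 0.5 kg, 90 mm high, outside 93 mm wide at the foot and 96 mm at the rim, wall 4 mm, inner floor 6 mm up. Origin at the centre of its underside. The spread arms of the tongs lean lightly on its inside. It stands on one side of the tray, the plate on the other; either may be on the left.
- tray: Clear plastic tray with a lavender tinted, scalloped rim, fixed, 280 mm across, wall 24 mm high, floor 5 mm thick. Origin at the centre of its underside. The seeded roll and the two buns lie on it, about 65 mm from its middle, in any order.
- seed_roll: The roll to be served: dark brown oblong bread roll with pale seeds on top, firm, 80 mm long (its x), 46 mm wide (its y), 40 mm high, about 60 g. Origin at the centre of its underside, z up. Its middle 50 mm is straight-sided from 4 to 28 mm above its underside. Any turn on the tray.
- bun_a: Pale round bun, 62 mm in diameter, 38 mm high, on the tray; origin at the centre of its underside. To be left alone.
- bun_b: A second pale round bun, same size. To be left alone.
- plate: Empty white plate, loose, 0.4 kg, 190 mm across, 20 mm high at the rim. Origin at the centre of its underside.
- jam_jar: Jam jar, 62 mm across, 75 mm high, amber with a red cap. Origin at the centre of its underside. To be left alone.
- remote: White television remote control, 165 x 44 x 18 mm, lying flat beside the tray. Origin at the centre of its underside. To be left alone.
Things that resemble listed ones, but are neither listed nor needed, are in the scene too. Of the things shaped like the tongs, the steel one is meant.

How it is judged:
By the outcome, as a careful person would: the job done as asked, in the order asked, and still so for the second after the job is handed in, while the arm keeps its last pose, push and grip.
It also fails if it takes over 48 s, if anything falls off the work surface, if the arm or the gripper's body presses on something with over 40 N, if the wrist force passes 120 N, or if a joint passes its speed limit or range.

## Working session

There is one attempt and no reset: what is moved stays moved. The work goes in short steps, Python scripts to look and compute and a tool call to move; the robot and the scene stay as the last step left them, time stands still between calls to the robot, and variables do not carry over. Pictures are saved under pics/ and viewed, at most 12 in all, crops included, and the job is handed in when it is done.

Besides the shell and the picture viewer there is one more tool, called after ">>>" by a JSON object that holds its "method" and its "body", one argument or row to a line. jog_arm: Moves the arm, as the interface text tells. Its arguments: {"type":"object","properties":{"increments":{"type":"array"}},"required":["increments"]}

```bash
mkdir -p pics; cat > h.py <<'E'
import numpy as np, cv2
from workcell import get_obs,get_image,job,models
from scipy.spatial.transform import Rotation as R
def T(o):
    M=np.eye(4);M[:3,:3]=R.from_rotvec(o["orientation"]).as_matrix();M[:3,3]=o["ee_pos"];return M
def cloud(im,M):
    d=im["depth"];v,u=np.mgrid[0:400,0:640].astype(np.float32)
    K=np.array([[im["fx"],0,im["cx"]],[0,im["fy"],im["cy"]],[0,0,1.]])
    p=cv2.undistortPoints(np.stack([u.ravel(),v.ravel()],1)[:,None].astype(np.float64),K,np.array([im["k1"],0,0,0,0.])).reshape(400,640,2)
    P=np.stack([p[...,0]*d,-p[...,1]*d,-d,np.ones_like(d)],-1)@M.T
    P=P[...,:3];P[d==0]=np.nan;return P
E
python3 - <<'E'
from h import *
for c in("scene","side"):
    im=get_image(c);cv2.imwrite(f"pics/{c}0.png",im["pixels"]);np.savez(f"{c}0.npz",P=cloud(im,im["cam_to_world"]),px=im["pixels"])
    print(c,im["cam_to_world"][:3,3],im["fx"])
    for n in("tongs","cup","seed_roll","tray","plate","bun_a","jam_jar","remote"):
        print(n,[(np.round(r["centre"]).tolist(),round(r["p"],2)) for r in models.look_for(n,c)])
print(get_obs())
E
```

```text
scene [1138.48591293  -38.11801374 1026.54001665] 404.01106600787705
tongs [([403.0, 178.0, 98.0], 0.64), ([580.0, 3.0, 36.0], 0.54), ([626.0, -45.0, 7.0], 0.3)]
cup [([469.0, 310.0, 44.0], 0.95)]
seed_roll [([628.0, -104.0, 37.0], 0.75)]
tray [([626.0, -44.0, 6.0], 0.55)]
plate [([430.0, -329.0, 10.0], 0.84), ([455.0, 335.0, 121.0], 0.61)]
bun_a [([576.0, 2.0, 33.0], 0.84), ([692.0, -10.0, 38.0], 0.81)]
jam_jar [([699.0, -293.0, 74.0], 0.87), ([471.0, 314.0, 47.0], 0.5)]
remote [([689.0, 289.0, 15.0], 0.96)]
side [461.13130091 669.00534634 876.4204505 ] 365.6465611692861
tongs [([456.0, 326.0, 152.0], 0.67), ([385.0, 186.0, 147.0], 0.67)]
cup [([463.0, 299.0, 48.0], 0.88)]
seed_roll [([609.0, -93.0, 37.0], 0.67)]
tray [([616.0, -31.0, 4.0], 0.71)]
plate [([431.0, -329.0, 13.0], 0.74), ([608.0, -93.0, 41.0], 0.49)]
bun_a [([566.0, 10.0, 40.0], 0.82), ([673.0, 1.0, 37.0], 0.52)]
jam_jar [([674.0, -278.0, 57.0], 0.65)]
remote [([680.0, 295.0, 16.0], 0.63)]
{'t': 0.9, 'qpos': array([ 1.29702566e+00,  4.23111942e-01,  1.62990480e+00,  1.88495814e-05,
        1.08860025e+00, -1.90127243e-02]), 'qvel': array([-0.00078277,  0.0004651 ,  0.00019865,  0.00129427, -0.00160182,
       -0.00248584]), 'joint_torque': array([ 7.73536212e-04, -5.44566143e+01, -2.74044245e+01,  6.45103189e-02,
        1.65840739e-02, -2.44532100e-05]), 'ee_pos': array([157.47933448, 604.81408562, 222.66570876]), 'orientation': array([-3.99102622e-01, -3.11611864e+00,  3.39918445e-05]), 'ft_force': array([-0.17027059,  0.84280529, -0.43405435]), 'moment': array([-0.02812342,  0.06195738, -0.01783359]), 'grasp_force': 0.0, 'width': 87.65610851549995}
```

View pics/scene0.png

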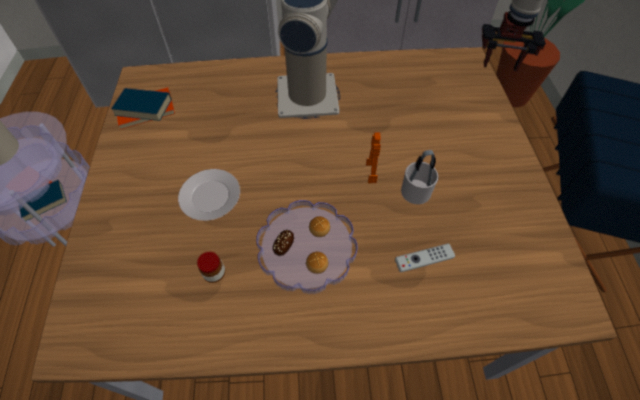

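View pics/side0.png

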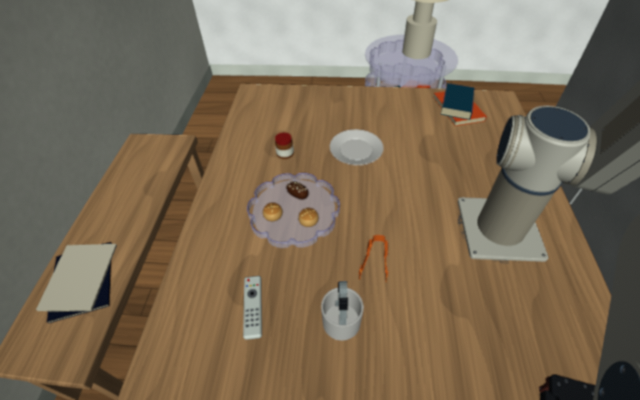

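The steel tongs stand in the white cup (scene 427,165; side 343,296). The orange pair at scene (374,158) / side (375,257) is a look-alike. The plate is at scene (210,195), the roll at (283,242). I'll confirm this with a crop and the point clouds.

```bash
python3 - <<'E'
from h import *
crops=[]
for c,(u,v) in(("scene",(410,165)),("side",(350,290))):
    z=np.load(c+"0.npz");P=z["P"];px=z["px"]
    crops.append(cv2.resize(px[v-50:v+50,u-65:u+65],(520,400),interpolation=cv2.INTER_CUBIC)[:, :390] if 0 else cv2.resize(px[v-50:v+50,u-48:u+48],(390,406),interpolation=cv2.INTER_CUBIC))
    m=(abs(P[...,0]-461)<90)&(abs(P[...,1]-310)<90)
    for a,b in((84,93),(100,116),(116,130),(130,150),(150,165),(165,174),(174,182),(182,195)):
        k=m&(P[...,2]>a)&(P[...,2]<b)
        if k.sum()>2:
            q=P[k];print(c,a,b,k.sum(),q.mean(0).round(),q.min(0).round(),q.max(0).round())
            if a>=165:print(np.round(q).astype(int).tolist()[:25])
    m=(abs(P[...,0]-620)<150)&(abs(P[...,1]+40)<150)&(P[...,2]>15)
    col=px.astype(int); dark=m&(col[...,2]<130)&(P[...,1]<-60)
    for a in(12,):
        q=P[dark];print('roll',len(q),q.mean(0).round(),q[:,:2].min(0),q[:,:2].max(0));w,V=np.linalg.eigh(np.cov(q[:,:2].T));print(w**.5,V[:,1])
    q=P[(abs(P[...,0]-390)<90)&(abs(P[...,1]-185)<60)&(P[...,2]>15)];print('orange',q.min(0),q.max(0))
cv2.imwrite("pics/crop.png",np.hstack(crops))
E
```

```text
scene 84 93 161 [463. 309.  89.] [413. 263.  84.] [510. 357.  93.]
scene 100 116 27 [461. 303. 108.] [448. 281. 100.] [469. 334. 115.]
scene 116 130 22 [463. 305. 125.] [446. 283. 116.] [471. 334. 130.]
scene 130 150 49 [462. 306. 140.] [447. 282. 130.] [472. 336. 150.]
scene 150 165 45 [463. 304. 157.] [450. 282. 150.] [472. 334. 165.]
scene 165 174 33 [460. 301. 168.] [450. 285. 165.] [471. 330. 173.]
[[450, 288, 167], [450, 292, 166], [455, 292, 172], [456, 294, 173], [456, 323, 171], [454, 330, 168], [452, 286, 165], [454, 287, 168], [456, 290, 169], [455, 293, 168], [457, 295, 170], [458, 323, 168], [458, 329, 168], [456, 285, 165], [458, 289, 168], [461, 291, 171], [461, 294, 170], [464, 324, 172], [460, 329, 166], [461, 286, 167], [462, 289, 168], [461, 292, 167], [466, 293, 172], [462, 326, 165], [463, 328, 166]]
scene 174 182 9 [461. 301. 178.] [452. 293. 176.] [468. 323. 182.]
[[452, 296, 182], [453, 294, 178], [458, 293, 180], [460, 295, 179], [464, 322, 180], [463, 295, 177], [464, 323, 176], [467, 294, 178], [468, 294, 176]]
scene 182 195 53 [460. 307. 188.] [450. 294. 1
[... 1795 characters left out ...]
. 313. 188.] [450. 298. 182.] [467. 325. 191.]
[[467, 299, 187], [465, 299, 187], [463, 299, 187], [461, 299, 187], [459, 300, 189], [457, 299, 188], [454, 300, 189], [452, 298, 187], [465, 303, 189], [463, 302, 189], [461, 303, 190], [459, 301, 187], [456, 302, 188], [454, 301, 187], [452, 301, 188], [465, 305, 189], [463, 305, 189], [461, 303, 187], [458, 305, 190], [456, 305, 189], [454, 304, 189], [452, 305, 190], [465, 307, 189], [463, 308, 191], [460, 308, 190]]
roll 544 [ 612. -110.   31.] [ 480.15018283 -175.33882764] [748.55088122 -60.56211379]
[32.39509612 61.37236022] [-0.99751108  0.0705099 ]
orange [344.01371364 166.47594998  15.4967773 ] [416.73449829 198.30880587 187.43238701]
```

View pics/crop.png

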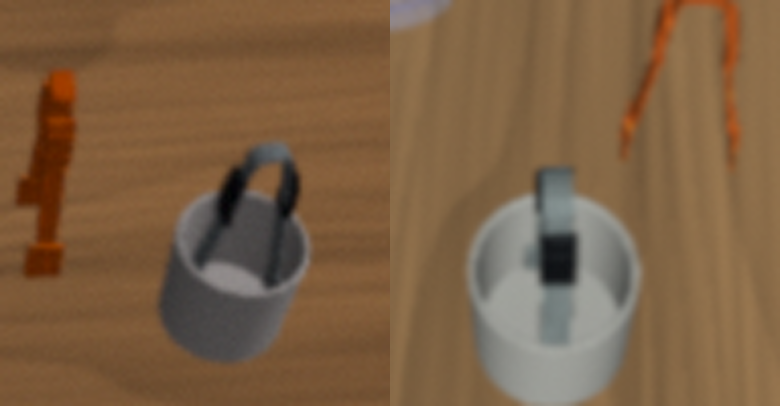

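The crop confirms it: the steel tongs with black sleeves are the ones in the white cup, and the orange pair beside it is not wanted. The arms open along world y, at about (459,310), with the top at about 189. I'm moving above the cup now.

>>> {"method": "jog_arm", "body": {
  "increments": [0, 0, -7.3, 0, 0, -15, 100, 0, 0, -7.3, 0, 0, -30, 100, 0, 0, 0, -33, -33, -30, 100, 0, 0, 0, -33, -33, -20, 100, 0, 0, 0, -33, -33, -5, 100, 0, 0, 0, -33, -33, 0, 100, 0, 0, 0, -33, -33, 0, 100, 0, 0, 0, -33, -33, 0, 100, 0, 0, 0, -33, -33, 0, 100, 0, 0, 0, -33, -33, 0, 100, 0, 0, 0, -33, -31, 0, 100, 0, 0, 0, 0, 0, 0, 100]
}}

```text
t: 2.4
ee_pos: [456.2, 308.0, 322.7]
orientation: [0.006, 3.141, -0.0]
ft_force: [-0.8, 0.2, 0.3]
width: 87.7
grasp_force: 0.0
```

```bash
python3 - <<'E'
from h import *
o=get_obs();im=get_image("wrist");M=T(o)@im["tool_from_camera"]
print(o["t"],o["ee_pos"],T(o)[:3,:3].round(3),o["qpos"].round(3));print(im["tool_from_camera"].round(2),im["fx"])
P=cloud(im,M);cv2.imwrite("pics/w1.png",im["pixels"])
m=(abs(P[...,0]-461)<60)&(abs(P[...,1]-310)<60)
for a,b in((84,92),(116,130),(130,150),(150,165),(165,182),(184,196)):
    for s in(-1,1):
        k=m&(P[...,2]>a)&(P[...,2]<b)&(s*(P[...,1]-310)>0)
        if k.sum()>2:
            q=P[k];print(a,b,s,k.sum(),q.mean(0).round(1),q.min(0).round(1),q.max(0).round(1))
for c in("tongs","tongs_grip","cup"): print(c,[(np.round(r["centre"]).tolist(),round(r["p"],2)) for r in models.look_for(c,"wrist")])
E
```

```text
2.4 [456.15029786 308.03667137 322.68595103] [[-1.     0.004  0.   ]
 [ 0.004  1.    -0.   ]
 [-0.    -0.    -1.   ]] [ 0.573  0.209  1.693 -0.     1.239 -0.994]
[[   0.      0.96    0.27   72.11]
 [   1.      0.     -0.      0.68]
 [  -0.      0.27   -0.96 -161.39]
 [   0.      0.      0.      1.  ]] 284.05003147181196
84 92 -1 325 [460.8 281.6  88.7] [411.9 263.   84. ] [506.7 309.9  91.9]
84 92 1 326 [460.7 338.6  88.8] [411.9 311.1  84.1] [506.7 358.1  92. ]
116 130 -1 8 [453.6 288.9 126.5] [451.5 285.4 125.1] [457.1 290.5 129.2]
116 130 1 4 [447.6 330.8 124.8] [447.2 328.8 123.1] [448.2 332.8 127. ]
130 150 -1 16 [452.4 287.7 138.8] [451.6 284.4 130.6] [454.4 291.5 147.6]
130 150 1 25 [450.6 331.8 139.7] [447.3 327.8 130.1] [464.1 335.8 149.8]
150 165 -1 39 [457.7 288.2 158.7] [451.4 285.7 150.9] [469.8 294.6 164.7]
150 165 1 41 [454.4 331.9 158.6] [447.4 326.9 150.5] [465.6 334.9 164.8]
165 182 -1 90 [460.7 292.  168. ] [451.3 287.8 165.1] [470.5 296.3 181.5]
165 182 1 103 [457.  327.5 168.5] [448.  321.5 165.1] [466.8 331.5 181.9]
184 196 -1 179 [459.9 303.5 187.3] [452.  296.5 184. ] [468.6 309.5 190.3]
184 196 1 172 [458.9 316.3 187.2] [450.5 310.6 184. ] [466.8 323.7 190.1]
tongs [([376.0, 183.0, 166.0], 0.64), ([460.0, 310.0, 167.0], 0.58), ([662.0, -276.0, 37.0], 0.29)]
tongs_grip [([456.0, 312.0, 168.0], 0.91), ([378.0, 180.0, 161.0], 0.56)]
cup [([458.0, 310.0, 3.0], 0.64)]
```

View pics/w1.png

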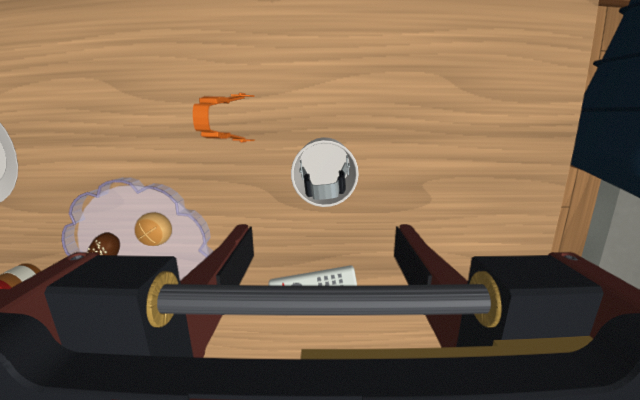

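The wrist view shows the steel tongs in the cup at (325,178). The orange pair at (215,118) is away from it. The tongs' centre is (459,310), the opening line is turned about 6° from y, and they stand upright. I'm descending around the sleeves.

>>> {"method": "jog_arm", "body": {
  "increments": [0, 0, -6.2, 0, 0, 0, 100, 0, 0, 0, -3, 1.7, 20, 100, 0, 0, 0, 0, 0, 35, 100, 0, 0, 0, 0, 0, 40, 100, 0, 0, 0, 0, 0, 35, 100, 0, 0, 0, 0, 0, 25, 100, 0, 0, 0, 0, 0, 20, 100, 0, 0, 0, 0, 0, 12, 100, 0, 0, 0, 0, 0, 8, 100, 0, 0, 0, 0, 0, 0, 100]
}}

```text
t: 3.85
ee_pos: [457.1, 312.1, 127.6]
orientation: [0.171, -3.137, 0.0]
ft_force: [-0.2, -0.1, 0.2]
width: 87.8
grasp_force: 0.0
```

```bash
python3 - <<'E'
from h import *
o=get_obs();im=get_image("side")
print(o["t"],o["ee_pos"],T(o)[:3,1].round(3),o["ft_force"])
cv2.imwrite("pics/s2.png",cv2.resize(im["pixels"][200:400,230:430],(600,600),interpolation=cv2.INTER_CUBIC))
E
```

```text
3.85 [457.0966556  312.09807706 127.60040405] [-0.109  0.994 -0.   ] [-0.17041388 -0.13687576  0.18934758]
```

View pics/s2.png

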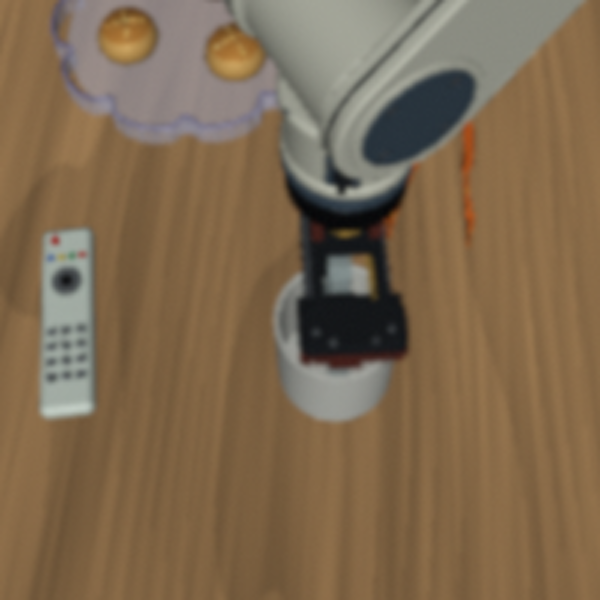

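Side view: the gripper is centred over the cup (335,340) with nothing touched. I'll correct by 2 mm, then close gently to about 45 mm.

>>> {"method": "jog_arm", "body": {
  "increments": [0, 0, 0, -1.7, -2.3, 0, 100, 0, 0, 0, 0, 0, 0, 80, 0, 0, 0, 0, 0, 0, 65, 0, 0, 0, 0, 0, 0, 58, 0, 0, 0, 0, 0, 0, 54, 0, 0, 0, 0, 0, 0, 51, 0, 0, 0, 0, 0, 0, 51, 0, 0, 0, 0, 0, 0, 51]
}}

```text
t: 4.9
ee_pos: [459.6, 310.1, 128.1]
orientation: [-0.17, 3.136, 0.001]
ft_force: [0.4, 2.6, 4.0]
width: 45.2
grasp_force: 9.9
```

>>> {"method": "jog_arm", "body": {
  "increments": [0, 0, 0, 0, 0, -4, 51, 0, 0, 0, 0, 0, -8, 51, 0, 0, 0, 0, 0, -14, 51, 0, 0, 0, 0, 0, -18, 51, 0, 0, 0, 0, 0, -20, 51, 0, 0, 0, 0, 0, -20, 51, 0, 0, 0, 0, 0, -20, 51, 0, 0, 0, 0, 0, -16, 51, 0, 0, 0, 0, 0, -10, 51, 0, 0, 0, 0, 0, -5, 51, 0, 0, 0, 0, 0, 0, 51]
}}

```text
t: 6.28
ee_pos: [459.2, 309.7, 262.6]
orientation: [0.17, -3.137, 0.0]
ft_force: [-0.1, -0.1, -0.9]
width: 45.2
grasp_force: 4.5
```

```bash
python3 - <<'E'
from h import *
o=get_obs();print(o["t"],o["ee_pos"],o["width"],o["grasp_force"],o["ft_force"])
im=get_image("scene");P=cloud(im,im["cam_to_world"]);px=im["pixels"].astype(int)
s=get_image("side");cv2.imwrite("pics/a3.png",np.hstack([cv2.resize(px[60:240,340:500].astype(np.uint8),(400,450)),cv2.resize(s["pixels"][170:370,250:428],(400,450))]))
k=(abs(P[...,0]-461)<60)&(abs(P[...,1]-310)<60)&(P[...,2]>84)&(P[...,2]<92);q=P[k];print("rim",q.min(0),q.max(0))
# roll: dark px in region of the roll
z=np.load("scene0.npz")
for nm,P,px in(("scene",P,px),):
    d=np.hypot(P[...,0]-625,P[...,1]+100)
    k=(d<60)&(P[...,2]>14)
    q=P[k];
    print(nm,k.sum(),"bbox mid",(q.min(0)+q.max(0))/2)
    (c,wh,a)=cv2.minAreaRect(q[:,:2].astype(np.float32));print(c,wh,a)
    print(np.histogram(q[:,2],bins=8))
S=cloud(s,s["cam_to_world"]);k=(np.hypot(S[...,0]-625,S[...,1]+100)<60)&(S[...,2]>14);print("side",k.sum(),cv2.minAreaRect(S[k][:,:2].astype(np.float32)))
E
```

```text
6.275 [459.19345592 309.68985097 262.64415847] 45.24850516948107 4.545323880229262 [-0.14966669 -0.09043444 -0.94548511]
rim [414.14382007 262.93858291  84.03072725] [508.67503491 356.22553199  91.83623435]
scene 402 bbox mid [ 618.27654217 -115.88198536   31.8602658 ]
(623.5665893554688, -107.68619537353516) (50.13152313232422, 95.43414306640625) 35.17201232910156
(array([ 19,  12,  24,  41,  39,  94, 115,  58]), array([14.93396223, 19.16553812, 23.39711402, 27.62868991, 31.8602658 ,
       36.09184169, 40.32341758, 44.55499348, 48.78656937]))
side 303 ((619.2015991210938, -107.81563568115234), (54.98762893676758, 99.00829315185547), 38.63288497924805)
```

View pics/a3.png

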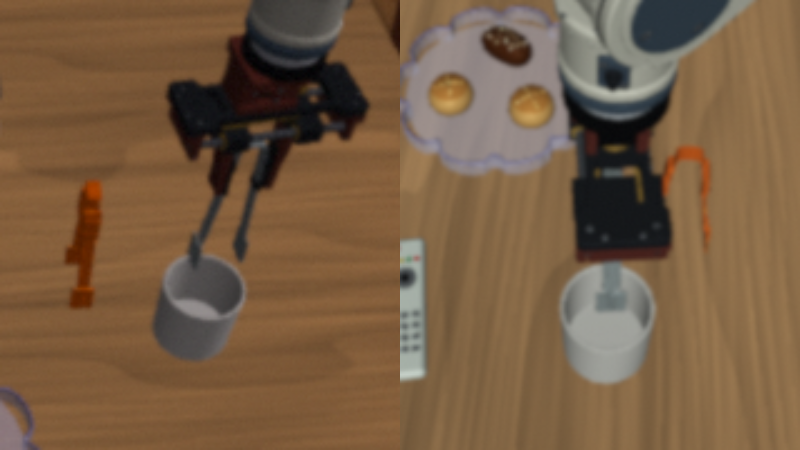

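The tongs are out: their weight shows as -0.95 N, the cup is unmoved, and the roll is visible at (507,45) in the right half. I'm moving near the roll to measure it from above.

>>> {"method": "jog_arm", "body": {
  "increments": [0, 0, 0, -5, -10, -10, 51, 0, 0, 0, -12, -25, -10, 51, 0, 0, 0, -14, -38, 0, 51, 0, 0, 0, -14, -42, 0, 51, 0, 0, 0, -14, -44, 0, 51, 0, 0, 0, -14, -44, 0, 51, 0, 0, 0, -14, -44, 0, 51, 0, 0, 0, -13, -40, 0, 51, 0, 0, 0, -12, -30, 0, 51, 0, 0, 0, -8, -20, 0, 51, 0, 0, 0, -4, -8, 0, 51, 0, 0, 0, 0, 0, 0, 51]
}}

```text
t: 7.88
ee_pos: [619.8, -19.8, 282.6]
orientation: [0.169, -3.137, -0.0]
ft_force: [-0.4, 0.0, -0.6]
width: 45.0
grasp_force: 4.5
```

```bash
cat > roll.py <<'E'
from h import *
import sys
o=get_obs();im=get_image("wrist");M=T(o)@im["tool_from_camera"];P=cloud(im,M)
print(o["t"],o["ee_pos"],T(o)[:3,:2].round(3).tolist(),o["width"],o["grasp_force"])
cv2.imwrite(sys.argv[1],im["pixels"])
for r in models.look_for("seed_roll","wrist"): print(r["centre"],r["p"])
for r in models.regions_of("seed_roll","wrist")[:2]:
    q=P[r["region"]];q=q[np.isfinite(q[:,0])&(q[:,2]>12)&(q[:,2]<55)]
    print(r["p"],len(q),np.argwhere(r["region"]).mean(0),np.percentile(q,[1,50,99],axis=0).round(1).tolist())
    print(cv2.minAreaRect(q[:,:2].astype(np.float32)))
    h=q[q[:,2]>q[:,2].max()-12];print("top",h.mean(0))
    w,V=np.linalg.eigh(np.cov(q[:,:2].T));print(w**.5,V[:,1],np.degrees(np.arctan2(V[1,1],V[0,1])))
k=(np.hypot(P[...,0]-621,P[...,1]+106)<25)&(P[...,2]>12);print("max z",np.percentile(P[k][:,2],95))
k=(np.hypot(P[...,0]-626,P[...,1]+45)<25);print("tray z",np.nanmedian(P[k][:,2]))
E
python3 roll.py pics/w4.png
```

```text
7.875 [619.78443173 -19.79973755 282.58452475] [[-0.994, -0.108], [-0.108, 0.994], [0.0, 0.0]] 44.99371834938543 4.544931734253623
[608.4, -98.9, 37.5] 0.97
0.91 1411 [159.27576975 269.16198126] [[579.5, -127.1, 20.4], [611.2, -97.5, 40.2], [647.0, -71.5, 45.5]]
((614.3148803710938, -99.91324615478516), (45.42963790893555, 78.13328552246094), 56.63972091674805)
top [613.42593624 -99.32399435  40.92257064]
[11.55888414 20.00718303] [-0.8485396   0.52913189] 148.0531814293474
max z 386.8459086388086
tray z 342.3290806842058
```

View pics/w4.png

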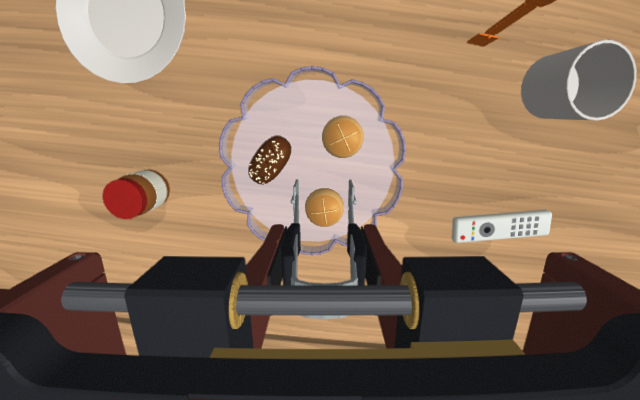

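Wrist view: the roll is at (269,159), centred at about (614,-100) with its long axis at 147°. The tong tips at (297,190) and (352,190) hang straight. I'm turning, moving over the roll and opening to 52 mm.

>>> {"method": "jog_arm", "body": {
  "increments": [0, 0, 6, 0, 0, 0, 51, 0, 0, 9.5, 0, 0, 0, 51, 0, 0, 9.7, 0, 0, 0, 52, 0, 0, 8.5, 0, 0, 0, 53, 0, 0, 5, -4, -8, 0, 54, 0, 0, 0, -8, -16, 10, 55, 0, 0, 0, -9, -17, 15, 56, 0, 0, 0, -9, -16, 20, 57, 0, 0, 0, -6, -10, 15, 58, 0, 0, 0, -2.5, -4, 10, 59, 0, 0, 0, 0, 0, 0, 59, 0, 0, 0, 0, 0, 0, 59]
}}

```text
t: 9.52
ee_pos: [615.3, -100.2, 213.2]
orientation: [0.878, 3.015, 0.0]
ft_force: [0.2, -0.7, -0.9]
width: 52.0
grasp_force: 2.7
```

```bash
python3 roll.py pics/w5.png; python3 - <<'E'
from h import *
o=get_obs();t=T(o)
c=np.array([614.3,-100.2,0]);print("to go tool",t[:3,:3].T@(c-t[:3,3]))
im=get_image("wrist")
for n in("jaw_left_tip","jaw_right_tip"):
    for r in models.look_for(n,"wrist"): print(n,r["centre"],r["p"],(t[:3,:3].T@(np.array(r["centre"])-t[:3,3])).round(1))
P=cloud(im,im["tool_from_camera"]); 
for s in(-1,1):
    for a,b in((0,25),(25,50),(50,75),(75,95),(95,108),(108,116),(116,124)):
        k=(P[...,2]>a)&(P[...,2]<b)&(abs(P[...,0])<40)&(s*P[...,1]>5)&(s*P[...,1]<75)
        if k.sum()>3: q=P[k];print(s,a,k.sum(),np.median(q,0).round(1),q.min(0).round(1),q.max(0).round(1))
E
```

```text
9.525 [ 615.34738191 -100.15761297  213.16973192] [[-0.844, 0.537], [0.537, 0.844], [-0.001, 0.0]] 52.010211104242636 2.6744186880705456
[608.6, -95.8, 39.7] 0.79
0.72 1906 [177.95191313 322.09824199] [[580.1, -126.7, 24.0], [611.3, -97.9, 40.3], [647.6, -71.8, 45.6]]
((614.7598876953125, -100.26101684570312), (44.81000900268555, 78.40077209472656), 58.61775588989258)
top [613.44544419 -99.38445283  40.85023307]
[11.40828743 19.83269926] [-0.85401756  0.52024418] 148.65136772892293
max z 280.2505483279474
tray z 316.74302773328736
to go tool [  1.04070511  -0.75252145 213.39331037]
jaw_left_tip [619.3, -79.2, 241.2] 0.65 [  7.8  19.8 -27.8]
jaw_right_tip [597.9, -112.2, 239.2] 0.62 [  8.2 -19.6 -25.8]
-1 0 103 [  8.5 -20.7   3.9] [ -7.7 -33.2   0. ] [ 11.2 -17.8  24.7]
-1 25 47 [  8.3 -25.9  35.6] [ -5.1 -29.1  25.1] [  8.9 -22.8  49.2]
-1 50 39 [  8.2 -29.9  59.4] [ -5.7 -33.3  50.1] [  9.  -26.4  74.7]
-1 75 114 [  2.7 -35.8  85.3] [-12.4 -39.8  75.2] [ 14.7 -30.6  95. ]
-1 95 13 [ 14.1 -37.8 100.9] [  1.7 -40.8  95.9] [ 14.7 -35.4 107.7]
-1 108 15 [  6.4 -37.1 113. ] [  0.9 -41.9 108.4] [ 14.5 -36.8 114.8]
1 0 102 [ 8.  22.8  3.8] [-8.6 20.2  0. ] [11.2 33.6 25. ]
1 25 46 [ 8.  28.3 36.1] [ 6.9 25.5 26. ] [ 8.8 30.9 49.9]
1 50 37 [ 7.9 32.3 61.8] [-6.6 28.9 50.4] [ 8.5 34.9 74.2]
1 75 102 [ 2.1 37.9 85.2] [-13.3  33.1  76.2] [14.2 41.8 94.6]
1 95 21 [  7.6  38.7 102.8] [ 0.9 37.9 95.4] [ 14.   42.9 107.9]
1 108 9 [ 13.7  39.6 112.2] [ 11.5  38.7 108.4] [ 14.1  41.6 115.4]
1 116 5 [  0.7  39.6 119.4] [ -1.3  39.5 118.6] [  2.   40.  122.6]
```

View pics/w5.png

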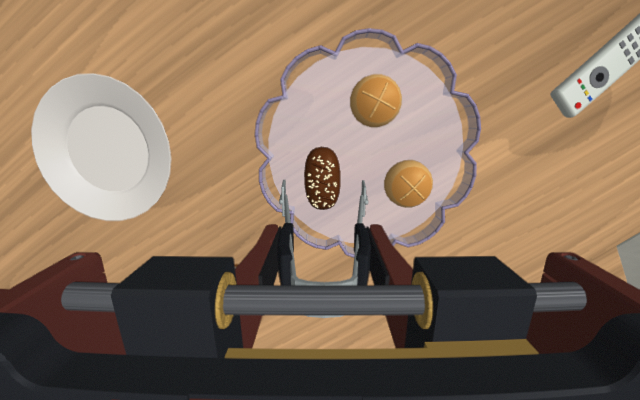

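View: the roll at (322,178) lies between the open tips at (285,190) and (365,190), with the jaws symmetric about it. I'm descending 83 mm.

>>> {"method": "jog_arm", "body": {
  "increments": [0, 0, 0, 0.8, -1.2, 8, 59, 0, 0, 0, 0, 0, 14, 59, 0, 0, 0, 0, 0, 16, 59, 0, 0, 0, 0, 0, 16, 59, 0, 0, 0, 0, 0, 14, 59, 0, 0, 0, 0, 0, 9, 59, 0, 0, 0, 0, 0, 6, 59, 0, 0, 0, 0, 0, 0, 59, 0, 0, 0, 0, 0, 0, 59]
}}

```text
t: 10.95
ee_pos: [613.9, -101.1, 130.2]
orientation: [0.879, 3.015, 0.0]
ft_force: [-0.1, -0.6, -1.1]
width: 51.6
grasp_force: 2.7
```

```bash
python3 roll.py pics/w6.png
```

```text
10.95 [ 613.91723874 -101.10651984  130.15205539] [[-0.843, 0.537], [0.537, 0.843], [-0.001, 0.0]] 51.64431446713249 2.674385802529855
[608.0, -97.3, 37.7] 0.68
0.87 3124 [195.25642653 323.34306569] [[579.4, -126.3, 24.3], [609.9, -97.3, 40.6], [646.5, -71.9, 45.6]]
((614.4186401367188, -100.42828369140625), (44.19453430175781, 78.28215026855469), 58.10489273071289)
top [612.62744943 -99.0714625   40.93573863]
[11.21463155 19.53098885] [-0.85466074  0.51918688] 148.7222749725221
0.16 7226 [158.02262258  57.92010441] [[347.4, -409.9, 12.1], [457.0, -285.1, 15.9], [521.8, -230.7, 20.0]]
((445.83111572265625, -309.6623840332031), (149.5897216796875, 188.4496307373047), 40.97068405151367)
top [ 445.70580409 -302.60464498   15.89032726]
[44.18488503 65.63302856] [-0.68365791  0.72980262] 133.13015080622205
max z 189.9545236091981
tray z 233.66436262123025
```

View pics/w6.png

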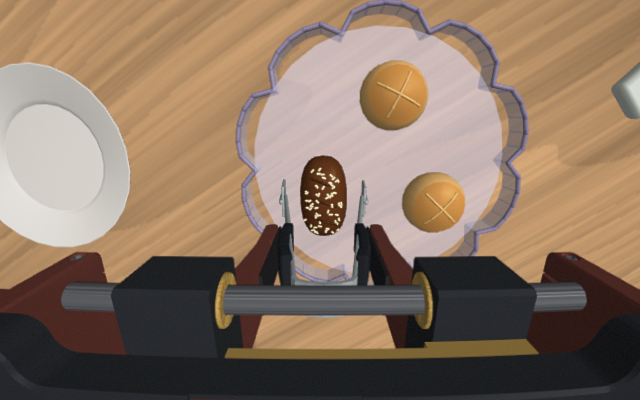

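The jaws straddle the roll at (323,195). I'm closing on it.

>>> {"method": "jog_arm", "body": {
  "increments": [0, 0, 0, 0, 0, 0, 57, 0, 0, 0, 0, 0, 0, 55, 0, 0, 0, 0, 0, 0, 53, 0, 0, 0, 0, 0, 0, 51, 0, 0, 0, 0, 0, 0, 50, 0, 0, 0, 0, 0, 0, 49, 0, 0, 0, 0, 0, 0, 47, 0, 0, 0, 0, 0, 0, 44, 0, 0, 0, 0, 0, 0, 40, 0, 0, 0, 0, 0, 0, 40, 0, 0, 0, 0, 0, 0, 40]
}}

```text
t: 12.48
ee_pos: [613.6, -101.0, 129.7]
orientation: [0.879, 3.016, -0.0]
ft_force: [-0.3, 0.1, -1.7]
width: 43.3
grasp_force: 30.0
```

>>> {"method": "jog_arm", "body": {
  "increments": [0, 0, 0, 0, 0, -3, 40, 0, 0, 0, 0, 0, -6, 40, 0, 0, 0, 0, 0, -10, 40, 0, 0, 0, 0, 0, -14, 40, 0, 0, 0, 0, 0, -16, 40, 0, 0, 0, 0, 0, -16, 40, 0, 0, 0, 0, 0, -16, 40, 0, 0, 0, 0, 0, -13, 40, 0, 0, 0, 0, 0, -9, 40, 0, 0, 0, 0, 0, -5, 40, 0, 0, 0, 0, 0, -2, 40, 0, 0, 0, 0, 0, 0, 40]
}}

```text
t: 13.98
ee_pos: [613.4, -101.0, 239.3]
orientation: [-0.879, -3.015, 0.0]
ft_force: [0.0, -0.7, -1.0]
width: 43.7
grasp_force: 30.0
```

```bash
python3 roll.py pics/w7.png; python3 - <<'E'
from h import *
t=T(get_obs())
for n in ("wrist","scene"):
    im=get_image(n);P=cloud(im,t@im["tool_from_camera"] if n=="wrist" else im["cam_to_world"])
    r=models.regions_of("plate",n)
    if r:
        q=P[r[0]["region"]];q=q[np.isfinite(q[:,0])&(q[:,2]<35)&(q[:,2]>2)];c=cv2.minEnclosingCircle(q[:,:2].astype(np.float32));print(n,r[0]["p"],c,np.median(q[:,2]))
        c=np.array([*c[0],0]);print(t[:3,:3].T@(c-t[:3,3]))
E
```

```text
13.975 [ 613.38567954 -101.00729999  239.32981336] [[-0.843, 0.537], [0.537, 0.843], [0.001, -0.0]] 43.68388067282881 29.9985465343309
[607.3, -96.4, 145.8] 0.72
0.71 2 [195.54087065 323.32070153] [[680.4, -160.0, 13.3], [685.6, -156.6, 15.5], [690.7, -153.1, 17.6]]
((685.5643310546875, -156.56881713867188), (12.607405662536621, 0.0), -145.8931121826172)
top [ 685.5643417  -156.56881039   15.45877759]
[       nan 8.91479433] [-0.82799343 -0.5607378 ] -145.89316321822562
0.48 1828 [102.57096248 373.14627515] [[541.9, -25.1, 19.5], [568.5, 0.9, 37.7], [597.2, 30.4, 44.2]]
((569.4728393554688, 3.0322952270507812), (58.622535705566406, 58.52770233154297), 40.37175369262695)
top [569.44044853   3.28135359  39.34039002]
[14.47445608 14.60603472] [-0.75403008  0.65683989] 138.9406924081187
max z 313.4446529822885
tray z 343.12494996210205
wrist 0.85 ((430.7746887207031, -323.0370178222656), 95.17692565917969) 10.954614928518708
[  34.50648384 -285.2652987   239.31072347]
scene 0.83 ((430.4297180175781, -323.14373779296875), 96.47274017333984) 11.699937499666703
[  34.74010034 -285.54064793  239.31099184]roll.py:12: RuntimeWarning: invalid value encountered in sqrt
  w,V=np.linalg.eigh(np.cov(q[:,:2].T));print(w**.5,V[:,1],np.degrees(np.arctan2(V[1,1],V[0,1])))
```

View pics/w7.png

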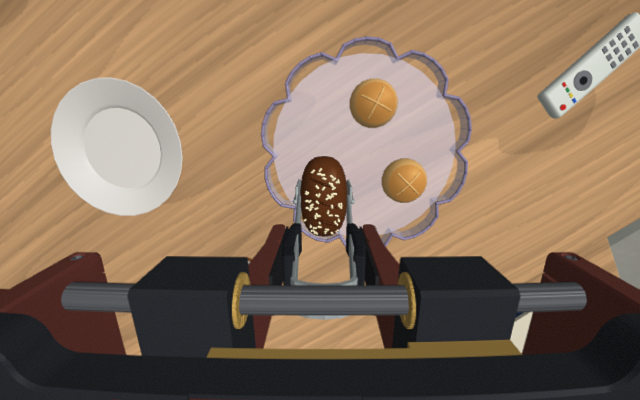

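The roll is firmly in the jaws at (323,195). The plate centre is (430.6,-323). I'm carrying it there.

>>> {"method": "jog_arm", "body": {
  "increments": [0, 0, 0, 1, -8, 0, 40, 0, 0, 0, 2, -18, 0, 40, 0, 0, 0, 3.5, -28, 0, 40, 0, 0, 0, 4, -34, 0, 40, 0, 0, 0, 4.5, -36, 0, 40, 0, 0, 0, 4.5, -36, 0, 40, 0, 0, 0, 4.5, -35, 0, 40, 0, 0, 0, 4, -32, 0, 40, 0, 0, 0, 3, -26, 0, 40, 0, 0, 0, 2, -18, 1, 40, 0, 0, 0, 1, -10, 1, 40, 0, 0, 0, 0.5, -4.5, 1, 40]
}}

```text
t: 15.82
ee_pos: [430.8, -323.6, 236.6]
orientation: [0.88, 3.016, 0.0]
ft_force: [0.6, 0.2, -1.6]
width: 43.3
grasp_force: 30.0
```

>>> {"method": "jog_arm", "body": {
  "increments": [0, 0, 0, 0, 0, 0, 40, 0, 0, 0, 0, 0, 0, 40, 0, 0, 0, 0, 0, 0, 40, 0, 0, 0, 0, 0, 0, 40, 0, 0, 0, 0, 0, 0, 40, 0, 0, 0, 0, 0, 0, 40]
}}

```text
t: 16.58
ee_pos: [431.1, -323.3, 236.7]
orientation: [0.879, 3.016, -0.0]
ft_force: [-0.6, -0.9, -1.6]
width: 43.1
grasp_force: 30.0
```

```bash
python3 - <<'E'
from h import *
o=get_obs();print(o["t"],o["ee_pos"],o["width"],o["grasp_force"],o["ft_force"],abs(o["qvel"]).max())
a=get_image("scene");b=get_image("side");w=get_image("wrist")
P=cloud(a,a["cam_to_world"])
for n in("seed_roll","plate","cup"):
    for c in("scene","wrist"): print(n,c,[(np.round(r["centre"]).tolist(),round(r["p"],2)) for r in models.look_for(n,c)[:2]])
S=cloud(b,b["cam_to_world"])
k=(np.hypot(P[...,0]-430,P[...,1]+323)<45)&(P[...,2]>60)&(P[...,2]<155)&(a["pixels"].max(-1)<120)
print("low z",np.nanpercentile(P[k][:,2],[1,5,50,99]) if k.any() else None)
cv2.imwrite("pics/fin.png",np.hstack([cv2.resize(a["pixels"][80:300,120:320],(390,430)),cv2.resize(w["pixels"],(400,430))]))
E
```

```text
16.575 [ 431.10471049 -323.2909765   236.68438148] 43.08013268831665 29.99857506976923 [-0.56382082 -0.91390289 -1.5999808 ] 0.00229034484085916
seed_roll scene [([453.0, -322.0, 144.0], 0.83)]
seed_roll wrist [([425.0, -318.0, 145.0], 0.88)]
plate scene [([434.0, -324.0, 8.0], 0.64)]
plate wrist [([406.0, -306.0, 12.0], 0.94), ([428.0, -318.0, 150.0], 0.18)]
cup scene [([454.0, 311.0, 49.0], 0.94)]
cup wrist []
low z [116.55237249 121.24725987 143.90895642 154.42483625]
```

View pics/fin.png

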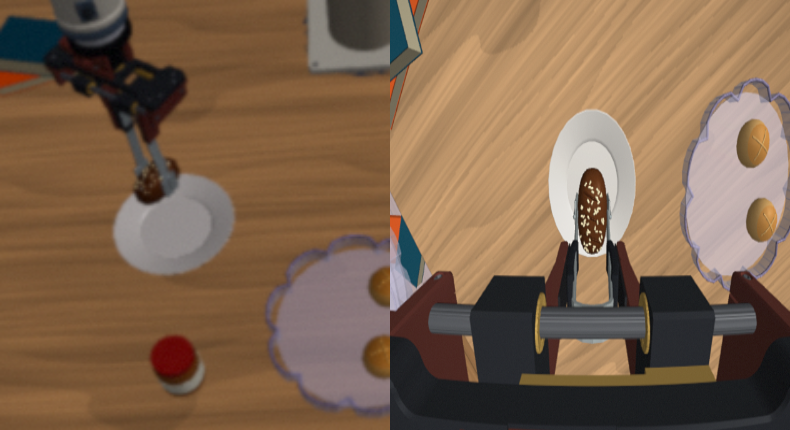

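The roll is held still between the two jaws, centred over the plate (left half at 157,180; right half at 592,210). Its underside is about 110 mm above the table, roughly 10 cm above the plate. I'm handing the job in.

```bash
python3 -c "
from h import *
print(job.close_job())"
```

```text
the job is handed in; nothing more can be done
None
```

The job is handed in: the steel tongs are out of the cup and holding the seeded roll still, centred about 10 cm above the plate. The cup and plate hadn't shifted in the camera checks, and the arm never worked near the buns, jar or remote.

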